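Put the ravioli tools away in their trays

TASK

Put the ravioli tools away where they belong: the two square stamps upright in the square bays of the two-bay tray, one in each, and the round stamp upright in the round dish. Pick up the two guide sticks together in one grasp and lay them side by side in the long stick tray, all flat on the tray floors and let go, in whatever order you like. Do not shift the pastry wheel or the piping nozzle.

Things in the scene. Friction and masses are not known exactly. Their poses are not given: they have to be found in the camera images.
- square_stamp_a: Ravioli stamp with a SQUARE aluminium base 54 x 54 mm, 18 mm thick, about 130 g. Handle: a turned wooden knob standing on its centre, 28 mm across (round, straight-sided) from 44 to 60 mm above the underside, thinner neck (18 to 20 mm) below, top at 68 mm. Stands upright; origin at the centre of its underside, z up, x and y parallel to the base's sides.
- square_stamp_b: Ravioli stamp with a SQUARE aluminium base 54 x 54 mm, 18 mm thick, about 130 g. Handle: a turned wooden knob standing on its centre, 28 mm across (round, straight-sided) from 44 to 60 mm above the underside, thinner neck (18 to 20 mm) below, top at 68 mm. Stands upright; origin at the centre of its underside, z up, x and y parallel to the base's sides. Same as the other square stamp; either may go in either bay.
- round_stamp: Ravioli stamp with a ROUND aluminium base 54 mm in diameter, 18 mm thick, about 120 g. Handle: a turned wooden knob standing on its centre, 28 mm across (round, straight-sided) from 44 to 60 mm above the underside, thinner neck (18 to 20 mm) below, top at 68 mm. Stands upright; origin at the centre of its underside, z up.
- stick_a: One of two equal plain straight light-wood dough-guide sticks, 140 x 16 x 16 mm, about 35 g. They lie side by side, nearly parallel, long sides 4 to 8 mm apart, ends within 4 mm of level. Origin at the centre of its underside; x along its length, z up.
- stick_b: One of two equal plain straight light-wood dough-guide sticks, 140 x 16 x 16 mm, about 35 g. They lie side by side, nearly parallel, long sides 4 to 8 mm apart, ends within 4 mm of level. Origin at the centre of its underside; x along its length, z up.
- bay_tray: Fixed dark wooden tray, 88 x 174 mm outside, pale floor, rim 18 mm above the bench, with two square bays 78 x 78 mm side by side along its y axis. Bay centres at y = +41 mm and y = -41 mm of its frame (x = 0); a 4 mm partition between them and outer walls 5 mm thick, all 18 mm high; bay floor 6 mm above the origin. Origin at the centre of its underside; x along the short side, z up.
- round_dish: Fixed shallow round dark wooden dish, 90 mm outside diameter at the rim, wall 4 mm, inside 76 mm across at its floor widening to 82 mm at the rim, rim 18 mm above the bench, floor 6 mm above the origin. Origin at the centre of its underside, z up.
- stick_tray: Fixed long dark wooden tray, 70 x 178 mm outside, pale floor, long side along its y axis. Channel inside 60 mm wide (x) and 166 mm long (y), floor 6 mm above the origin. End walls 6 mm thick, and side walls 5 mm thick only along the last 35 mm next to each end, all 18 mm high; the middle 96 mm of both sides is open, so that fingers can pass. Origin at the centre of its underside, z up.
- pastry_wheel: Bystander, loose: small pastry wheel lying flat, about 136 mm long, wooden handle 14 mm thick, brass wheel 38 mm across, at most 17 mm high. Origin near its middle, on the bench; x along its length towards the wheel.
- nozzle: Bystander, loose: small steel piping nozzle, a cone standing on its wide end, 30 mm across at the foot, 12 mm at the top, 36 mm high. Origin at the centre of its underside.
Mind the look-alikes: they are no part of the job. What is shaped like the stick_a but blue is not meant.

How it is judged:
By the outcome, as a careful person would: the job done as asked, in the order asked, and still so for the second after the job is handed in, with the robot touching nothing.
It also fails if it takes over 120 s, if anything falls off the work surface, if the arm or the gripper's body presses on something with over 40 N, if the wrist force passes 120 N, or if a joint passes its speed limit or range.

ROBOT

A 6-joint arm with a two-finger parallel gripper is mounted at the origin on the work surface. World frame = base frame: x ahead of the robot, y to its left, z up, the work surface at z = 0. Lengths are in mm, angles in rad, forces in N, time in s.
With the tool pointing down it reaches from about 350 to 875 mm from the base axis. Payload 4.2 kg.
Tool frame: the origin (TCP) lies midway between the tips of the shut fingers; the grasp point (between the pads) lies 19 mm behind it; z points along the fingers, y is the line along which they close (so a half turn about z gives the same grasp; the last joint's range is limited). The gripper opens to 85 mm and grips with 20 to 120 N. Pads are 22 mm wide; open, the fingers measure 114 mm over their backs; the gripper's body (76 mm by 85 mm) begins 54 mm behind the grasp point. The pads swing forward as they close: fully open they stand 13 mm farther back than shut.
Start: joints at [-0.848, 0.385, 0.008, 0, -1.194, -0.259], TCP at [279.605, -558.946, 231.312] pointing down, gripper open.
Joint ranges: [-3.14, 3.14], [-1.21, 2.06], [-1.07, 1.41], [-3.16, 2.05], [-2.99, -0.16], [-3.1, 3.1]. Speed limits (rad/s): [2.79, 2.79, 3.14, 3.14, 3.14, 3.14].

INTERFACE

Orientations are given as a unit quaternion [x, y, z, w].
In Python, from bench import arm gives the robot as it stands.
- The arm moves only by the tool send_rows, never from a script. Its argument "targets" is a list of rows, each an object of numbers: "gripper": the gripper command: -1 is fully open, 1 is shut, values between are in proportion; "x", "y", "z": the shift along the tool's x, y, z in cm; "ax", "ay", "az": the turn, a rotation vector about the tool's x, y, z in degrees. A call has 1 to 5 rows; each row shifts and turns the commanded pose from where the row before left it, along the tool's axes as they then stand; what a row does not reach is not made up. A row lasts 1/12 s, in which the tool goes at most 41.7 mm and 7.16 degrees, less where a joint would pass 70% of its speed; a pose out of reach is approached as far as the arm can. A call is refused whole if a number of a shift passes 4.17 or a number of a turn 7.16, either way. A call with a gripper value outside its range is refused whole. The fingers move at their own pace and stop on an object; the grip force is fixed at half the most. Time passes only in rows, so rows that do not move let the fingers close. It gives the time, the measured TCP pose, the force, the opening and the grip force at its end, in the units of the state.
- arm.read_state(): the state, without advancing time (a new reading comes with each control period).
- arm.get_image(name): name is "scene" or "side" or "wrist"; returns (picture, depth): 480x640x3 uint8, red, green, blue; 480x640 float32, mm along the optical axis (not along the pixel's ray), 0 where there is no reading.
- arm.camera_model(name): a dict with "fx", "fy", "cx", "cy" (pixels), "distortion" ([k1, k2, p1, p2, k3] as OpenCV has them; the pictures are not rectified), "cam_to_world" (4x4, takes a point from camera to world coordinates). Camera axes: x right, y down, z forward; pixel columns grow to the right and rows downward; lengths in mm; the calibration is good to about 2 mm. A picture is of the moment at which its call begins: read the wrist's pose just before it. camera_model takes no time and is no camera call; for the wrist camera it gives the pose at the moment of the call.
- arm.job_done(): hands the job in; it is judged then, once.
Trained networks look in the newest picture that a camera, given by its name, has taken for a name from the list of things; names that differ only in an ending like _2 or _b are one class to them, and where a whole thing is asked for, a point or a joint stands for the part that bears it (a point fixed in the world has none). Each returns a list of dicts, best first, with "score" (0 to 1); they miss things now and then, are a little off and sometimes report something else, mostly with a low value. They report only what shows in the picture. A call takes as long as a camera call. They do not tell look-alikes from the thing itself.
- arm.boxes_of(camera, thing): "rect" ([left, top, width, height] in pixels, round what is visible of it).
The state is a dict: "clock": time; "joints": joint angles; "joint_vel": joint speeds; "joint_efforts": joint torques, N m; "position": TCP position; "ee_rot": TCP orientation; "contact_force": force on the tool from outside, world axes, zero at the start; "wrist_torque": the same for the moment, N m; "gripper_width": finger opening in mm; "grasp_force": force on a finger pad.
Only numpy, scipy, OpenCV 4.12 (cv2) and the standard library are available. Lean on these libraries where they do the work, as an engineer would, in place of code of your own. Each camera call takes 0.05 s, during which the arm holds its last target. There are 200 camera calls.

## Working session

There is one attempt and no reset: what is moved stays moved. The work goes in short steps, Python scripts to look and compute and a tool call to move; the robot and the scene stay as the last step left them, time stands still between calls to the robot, and variables do not carry over. Pictures are saved under pics/ and viewed, at most 14 in all, crops included, and the job is handed in when it is done.

Besides the shell and the picture viewer there is one more tool, called after ">>>" by a JSON object that holds its "op" and its "data", one argument or row to a line. send_rows: Moves the arm, as the interface text tells. Its arguments: {"type":"object","properties":{"targets":{"type":"array"}},"required":["targets"]}

```bash
mkdir -p pics; ls; cat > h.py <<'E'
import numpy as np,cv2
from bench import arm
def save(n,f,crop=None,scale=1):
    im,d=arm.get_image(n); m=arm.camera_model(n)
    p=im if crop is None else im[crop[1]:crop[3],crop[0]:crop[2]]
    if scale!=1:p=cv2.resize(p,None,fx=scale,fy=scale,interpolation=cv2.INTER_CUBIC)
    cv2.imwrite('pics/'+f,p[:,:,::-1]); np.savez('/tmp/'+f+'.npz',im=im,d=d)
    return im,d,m
def ray(m,uv):
    K=np.array([[m['fx'],0,m['cx']],[0,m['fy'],m['cy']],[0,0,1]])
    q=cv2.undistortPoints(np.float64(uv).reshape(-1,1,2),K,np.float64(m['distortion'])).reshape(-1,2)
    return np.c_[q,np.ones(len(q))]
def plane(m,uv,z):
    T=np.array(m['cam_to_world']); r=ray(m,uv)@T[:3,:3].T; o=T[:3,3]
    return o+r*((z-o[2])/r[:,2])[:,None]
def world(m,d):
    v,u=np.mgrid[0:480,0:640]; r=ray(m,np.c_[u.ravel(),v.ravel()])
    T=np.array(m['cam_to_world']); P=(r*d.ravel()[:,None])@T[:3,:3].T+T[:3,3]
    P[d.ravel()==0]=np.nan
    return P.reshape(480,640,3)
E
python3 - <<'E'
from h import *
s=arm.read_state(); print(s)
for c in ('scene','side'):
    im,d,m=save(c,c+'1.png'); print(c,np.round(m['cam_to_world'],2).tolist(),m['fx'])
    for t in ['square_stamp_a','round_stamp','stick_a','bay_tray','round_dish','stick_tray','pastry_wheel','nozzle']:
        for b in arm.boxes_of(c,t)[:5]:
            r=b['rect']; print(t,round(b['score'],2),np.round(r).tolist(),np.round(plane(m,[[r[0]+r[2]/2,r[1]+r[3]/2]],10)[0]).tolist())
E
```

```text
pics
{'clock': 0.0, 'joints': array([-8.48391168e-01,  3.85550015e-01,  6.60349644e-03, -5.46238858e-04,
       -1.19397032e+00, -2.58581711e-01]), 'joint_vel': array([-9.81651818e-04,  6.68596431e-04,  9.96629097e-04,  5.53552465e-04,
       -3.79533146e-04,  4.33730942e-05]), 'joint_efforts': array([ 2.42714596e-03, -3.92289519e+01,  1.88401508e+01,  4.18636590e+00,
       -4.67875347e-03, -2.77917870e-06]), 'position': array([ 279.35864583, -558.42950968,  230.20977222]), 'ee_rot': array([-2.29740278e-01,  9.73251363e-01,  1.05482979e-03, -2.75523555e-04]), 'contact_force': array([0.05484696, 0.24760798, 0.74794338]), 'wrist_torque': array([0.02978714, 0.06550707, 0.02280841]), 'grasp_force': 0.0, 'gripper_width': 85.24708533188127}
scene [[-0.54, 0.6, -0.59, 1126.25], [0.84, 0.38, -0.38, 436.97], [-0.01, -0.7, -0.71, 769.3], [0.0, 0.0, 0.0, 1.0]] 461.342165812435
square_stamp_a 0.73 [279.0, 182.0, 24.0, 28.0] [406.0, -112.0, 10.0]
square_stamp_a 0.69 [231.0, 150.0, 29.0, 26.0] [355.0, -302.0, 10.0]
round_stamp 0.75 [346.0, 206.0, 23.0, 30.0] [400.0, 76.0, 10.0]
round_stamp 0.41 [
[... 989 characters left out ...]
 -310.0, 10.0]
round_stamp 0.56 [318.0, 252.0, 27.0, 41.0] [438.0, 71.0, 10.0]
stick_a 0.78 [239.0, 414.0, 92.0, 16.0] [250.0, 379.0, 10.0]
stick_a 0.57 [113.0, 240.0, 66.0, 12.0] [787.0, 301.0, 10.0]
stick_a 0.56 [222.0, 319.0, 57.0, 50.0] [407.0, 316.0, 10.0]
stick_a 0.55 [229.0, 313.0, 62.0, 50.0] [407.0, 294.0, 10.0]
stick_a 0.54 [440.0, 198.0, 32.0, 30.0] [375.0, -312.0, 10.0]
bay_tray 0.8 [332.0, 165.0, 67.0, 41.0] [614.0, -251.0, 10.0]
round_dish 0.82 [272.0, 205.0, 41.0, 26.0] [640.0, -7.0, 10.0]
stick_tray 0.59 [166.0, 242.0, 93.0, 54.0] [621.0, 240.0, 10.0]
pastry_wheel 0.55 [271.0, 290.0, 53.0, 41.0] [409.0, 197.0, 10.0]
nozzle 0.58 [409.0, 217.0, 12.0, 14.0] [418.0, -197.0, 10.0]
```

View pics/scene1.png

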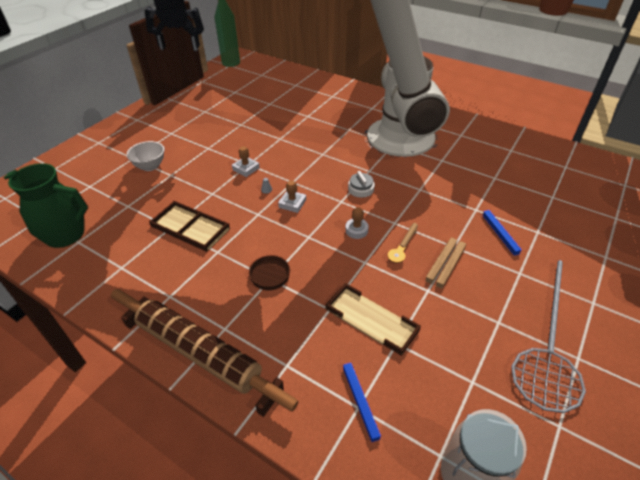

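View pics/side1.png

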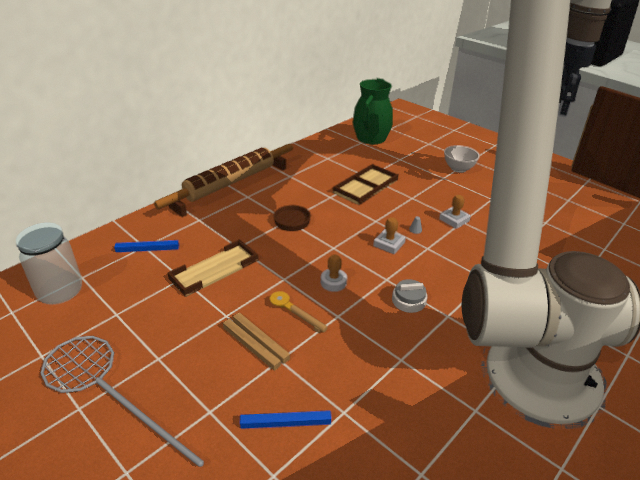

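Candidates in the scene picture are:
- **Square stamps:** (245,162) and (291,197).
- **Round stamp:** (357,223). The grey pot at (361,184) is not it.
- **Wooden sticks:** (446,260). The blue sticks at (502,232) and (360,400) are look-alikes.
- **Bystanders:** nozzle (266,186), wheel (400,245).

The side picture agrees: stamps at (456,210), (390,235) and (334,271), sticks at (255,340).

```bash
python3 - <<'E'
from h import *
tg={'sqA':(415,-114),'sqB':(366,-306),'round':(419,73),'sticks':(411,305),'bay':(620,-254),'dish':(640,-6),'tray':(627,240),'wheel':(411,200),'nozzle':(411,-193),'pot':None}
for c in ('scene','side'):
    z=np.load(f'/tmp/{c}1.png.npz'); m=arm.camera_model(c); P=world(m,z['d']).reshape(-1,3)
    P=P[np.isfinite(P[:,0])]
    b=P[(abs(P[:,0]-500)<60)&(abs(P[:,1]-100)<60)]; print(c,'bench z',np.percentile(b[:,2],[5,50,95]).round(1))
    for k,t in tg.items():
        if t is None: continue
        R=100 if k in('bay','tray','sticks','wheel') else 45
        q=P[(np.hypot(P[:,0]-t[0],P[:,1]-t[1])<R)]
        lo,hi=(42,75) if k in('sqA','sqB','round') else (9,24)
        if k=='nozzle': lo,hi=8,45
        s=q[(q[:,2]>lo)&(q[:,2]<hi)]
        rr=cv2.minAreaRect(np.float32(s[:,:2])) if len(s)>3 else None
        print(k,len(s),s.mean(0).round(1),np.round(np.hstack([rr[0],rr[1],rr[2]]),1) if rr else '')
        if k in('sqA','sqB'):
            s=q[(q[:,2]>8)&(q[:,2]<26)]; rr=cv2.minAreaRect(np.float32(s[:,:2])); print('  base',len(s),np.round(np.hstack([rr[0],rr[1],rr[2]]),1))
E
```

```text
scene bench z [-1.5  0.9  4.2]
sqA 133 [426.7 -95.5  59.2] [424.6 -98.1  25.   22.7  89. ]
  base 293 [421.8 -99.   55.2  54.8  10.4]
sqB 114 [ 373.5 -287.2   58.8] [ 372.6 -290.    21.4   26.4   14.6]
  base 241 [ 369.3 -291.8   56.3   54.1   82.7]
round 150 [427.1  88.9  60.4] [423.5  87.3  25.5  25.5  66.6]
sticks 851 [416.2 298.3  16.2] [4.086e+02 2.649e+02 1.468e+02 1.185e+02 4.000e-01]
bay 880 [ 623.8 -256.8   15.5] [ 622.  -258.9   91.2  175.9    2.7]
dish 406 [637.7  -8.5  15.2] [640.5  -6.4  88.8  86.7  39.6]
tray 705 [628.2 238.6  15.8] [626.2 234.6 180.3  73.7  85. ]
wheel 598 [419.9 214.3  16. ] [406.  202.9 196.7 130.4  71.5]
nozzle 101 [ 415.3 -184.9   22. ] [ 413.9 -185.8   19.9   22.2    3.6]
side bench z [-0.4  1.7  4. ]
sqA 169 [418.2 -94.9  60. ] [421.1 -98.   26.   26.4  69.9]
  base 363 [420.9 -99.6  54.   57.1  11.6]
sqB 142 [ 365.7 -286.5   58.6] [ 366.  -290.8   29.1   24.3   60.9]
  base 304 [ 367.6 -290.8   55.2   55.6   86.1]
round 188 [417.1  89.3  60.5] [419.   85.5  26.9  26.6  75.9]
sticks 1431 [406.2 299.8  15.7] [4.085e+02 2.644e+02 1.430e+02 1.185e+02 3.000e-01]
bay 701 [ 621.8 -250.8   15.1] [ 622.7 -259.4   93.2  177.2    2.5]
dish 393 [641.   -7.5  14.6] [640.1  -7.2  86.4  88.1  69. ]
tray 765 [625.4 235.6  14.8] [627.8 233.1 179.2  76.5  85. ]
wheel 958 [412.7 218.4  15.9] [406.2 202.3 197.9 132.6  74.8]
nozzle 121 [ 408.7 -184.9   22. ] [ 409.5 -187.7   25.1   19.6   58.5]
```

```bash
cat >> h.py <<'E'
from scipy.spatial.transform import Rotation as Rn
def plan(x,y,z,yawy):
    """remaining tool-frame shift (cm) and turns (deg) to TCP x,y,z, tool y at yawy (deg), pointing down"""
    s=arm.read_state(); R=Rn.from_quat(s['ee_rot']); a=np.radians(yawy)
    Y=np.array([np.cos(a),np.sin(a),0]); Z=np.array([0,0,-1.]); G=Rn.from_matrix(np.c_[np.cross(Y,Z),Y,Z])
    if np.dot(R.as_matrix()[:,1],Y)<0: G=G*Rn.from_euler('z',np.pi)
    print('shift cm',(R.inv().apply(np.array([x,y,z])-s['position'])/10).round(2),'turn deg',np.degrees((R.inv()*G).as_rotvec()).round(2),'w',round(s['gripper_width'],1),'t',round(s['clock'],2))
E
python3 - <<'E'
from h import *
for c in ('scene','side'):
    z=np.load(f'/tmp/{c}1.png.npz'); m=arm.camera_model(c); P=world(m,z['d'])
    M=((P[...,2]>9)&(P[...,2]<24)&(abs(P[...,0]-408)<110)&(abs(P[...,1]-270)<120)).astype(np.uint8)
    n,L,st,ce=cv2.connectedComponentsWithStats(M)
    for i in range(1,n):
        if st[i,4]<60: continue
        s=P[L==i]; col=z['im'][L==i].mean(0); r=cv2.minAreaRect(np.float32(s[:,:2]))
        print(c,st[i,4],col.round(),np.round(np.hstack([r[0],r[1],r[2]]),1),cv2.boxPoints(r).round().tolist())
plan(421.3,-99.2,120,101)
E
```

```text
scene 374 [202. 159.  97.] [405.9 206.6  36.9 137.2  87.2] [[337.0, 191.0], [474.0, 185.0], [475.0, 222.0], [338.0, 228.0]]
scene 390 [171. 131.  92.] [409.1 293.9  16.4 142.5  89.3] [[338.0, 287.0], [480.0, 285.0], [480.0, 301.0], [338.0, 303.0]]
scene 395 [172. 130.  90.] [4.083e+02 3.162e+02 1.468e+02 1.660e+01 1.000e-01] [[335.0, 324.0], [335.0, 308.0], [482.0, 308.0], [482.0, 325.0]]
side 570 [167. 122.  54.] [405.8 197.5 134.   38.1   6.7] [[337.0, 209.0], [341.0, 171.0], [475.0, 186.0], [470.0, 224.0]]
side 1352 [151. 111.  66.] [4.083e+02 3.035e+02 1.429e+02 4.060e+01 2.000e-01] [[337.0, 324.0], [337.0, 283.0], [480.0, 283.0], [480.0, 324.0]]
shift cm [-33.24  34.78  11.13] turn deg [-0.    0.   15.58] w 85.6 t 0.9
```

>>> {"op": "send_rows", "data": {
  "targets": [
    {"gripper":-1,"x":-2.5,"y":2.5,"z":1.1,"az":0},
    {"gripper":-1,"x":-2.5,"y":2.5,"z":1.1},
    {"gripper":-1,"x":-2.5,"y":2.5,"z":1.1},
    {"gripper":-1,"x":-2.5,"y":2.5,"z":1.1}
  ]
}}

```text
$.targets[0]: bad value
```

>>> {"op": "send_rows", "data": {
  "targets": [
    {"gripper":-1,"x":-2.5,"y":2.5,"z":1.1},
    {"gripper":-1,"x":-2.5,"y":2.5,"z":1.1},
    {"gripper":-1,"x":-2.5,"y":2.5,"z":1.1},
    {"gripper":-1,"x":-2.5,"y":2.5,"z":1.1}
  ]
}}

```text
$.targets[0]: bad value
```

>>> {"op": "send_rows", "data": {
  "targets": [
    {"gripper":-1,"az":6.4},
    {"gripper":-1,"az":6.4},
    {"gripper":-1,"az":6.4},
    {"gripper":-1,"az":6.4},
    {"gripper":-1,"az":6.4}
  ]
}}

```text
$.targets[0]: bad value
```

```bash
cat >> h.py <<'E'
def look(f,t,R=45,bands=((42,75),(8,26))):
    im,d,m=save('wrist',f); P=world(m,d).reshape(-1,3); P=P[np.isfinite(P[:,0])]
    q=P[np.hypot(P[:,0]-t[0],P[:,1]-t[1])<R]
    for lo,hi in bands:
        s=q[(q[:,2]>lo)&(q[:,2]<hi)]
        if len(s)<5: print('none',lo); continue
        r=cv2.minAreaRect(np.float32(s[:,:2])); print((lo,hi),len(s),np.round(np.hstack([r[0],r[1],r[2]]),1))
    return im,d,m
E
python3 - <<'E'
from h import *
print(arm.read_state()['position'])
look('w1.png',(368.4,-291.2))
plan(368.4,-291.2,140,84.5)
E
```

```text
[ 279.62854179 -558.93591156  231.32689863]
none 42
(8, 26) 275 [ 346.8 -290.3   52.1    8.8   82.7]
shift cm [-19.92  19.97   9.13] turn deg [-0.   -0.   32.07] w 85.5 t 0.95
```

View pics/w1.png

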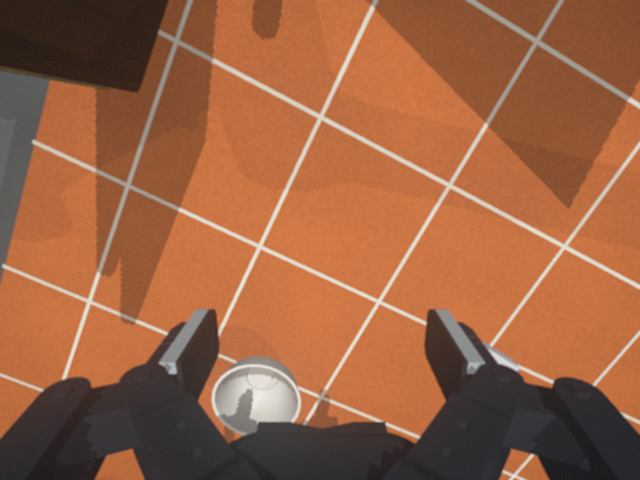

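The call was refused, so all keys are probably required. The wrist view shows open bench, with the bowl at (258,395) and the fingers at the bottom.

>>> {"op": "send_rows", "data": {
  "targets": [
    {"gripper":-1,"x":-2.5,"y":2.5,"z":1.1,"ax":0,"ay":0,"az":0},
    {"gripper":-1,"x":-2.5,"y":2.5,"z":1.1,"ax":0,"ay":0,"az":0},
    {"gripper":-1,"x":-2.5,"y":2.5,"z":1.1,"ax":0,"ay":0,"az":0},
    {"gripper":-1,"x":-2.5,"y":2.5,"z":1.1,"ax":0,"ay":0,"az":0}
  ]
}}

```text
clock: 1.28
position: [324.4, -423.5, 186.9]
ee_rot: [-0.229, 0.973, -0.0, 0.0]
contact_force: [1.7, 0.1, 0.4]
gripper_width: 85.7
grasp_force: 0.0
```

>>> {"op": "send_rows", "data": {
  "targets": [
    {"gripper":-1,"x":-2.5,"y":2.5,"z":1.1,"ax":0,"ay":0,"az":0},
    {"gripper":-1,"x":-2.5,"y":2.5,"z":1.1,"ax":0,"ay":0,"az":0},
    {"gripper":-1,"x":-2.5,"y":2.5,"z":1.1,"ax":0,"ay":0,"az":0},
    {"gripper":-1,"x":-2.5,"y":2.5,"z":1.1,"ax":0,"ay":0,"az":0}
  ]
}}

```text
clock: 1.62
position: [369.4, -289.1, 143.2]
ee_rot: [-0.23, 0.973, -0.0, 0.0]
contact_force: [1.7, 0.2, 0.0]
gripper_width: 85.0
grasp_force: 0.0
```

>>> {"op": "send_rows", "data": {
  "targets": [
    {"gripper":-1,"x":0,"y":0,"z":0,"ax":0,"ay":0,"az":6.4},
    {"gripper":-1,"x":0,"y":0,"z":0,"ax":0,"ay":0,"az":6.4},
    {"gripper":-1,"x":0,"y":0,"z":0,"ax":0,"ay":0,"az":6.4},
    {"gripper":-1,"x":0,"y":0,"z":0,"ax":0,"ay":0,"az":6.4},
    {"gripper":-1,"x":0,"y":0,"z":0,"ax":0,"ay":0,"az":6.4}
  ]
}}

```text
clock: 2.03
position: [369.3, -290.5, 143.5]
ee_rot: [0.05, 0.999, -0.0, 0.0]
contact_force: [0.1, -0.1, -0.5]
gripper_width: 85.3
grasp_force: 0.0
```

```bash
python3 - <<'E'
from h import *
print(arm.read_state()['position'])
look('w2.png',(368.4,-291.2))
plan(368.4,-291.2,140,84.5)
E
```

```text
[ 369.25980363 -290.46317075  143.52350255]
(42, 75) 1480 [ 369.2 -292.7   26.8   27.3   82.8]
(8, 26) 3303 [ 369.3 -292.9   54.1   54.1   83.7]
shift cm [ 0.07 -0.07  0.35] turn deg [-0.01  0.03 -0.42] w 86.0 t 2.08
```

View pics/w2.png

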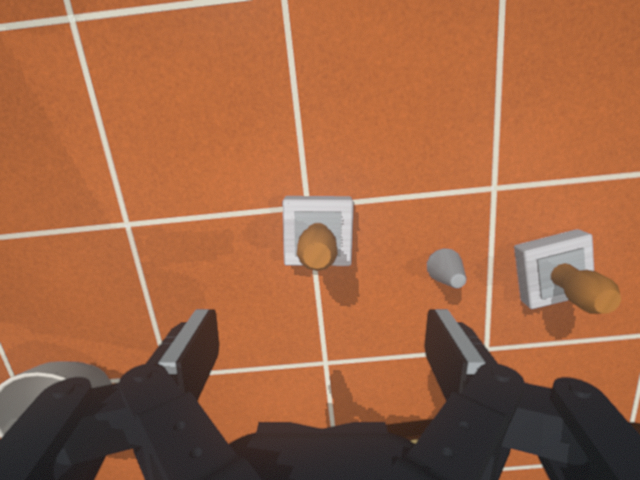

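The picture shows the square stamp's knob centred between the fingers at (318,245), the nozzle at (447,268) and the other square stamp at (560,275). Depth agrees, so I'll descend and grip.

>>> {"op": "send_rows", "data": {
  "targets": [
    {"gripper":-1,"x":0,"y":-0.2,"z":3.7,"ax":0,"ay":0,"az":0},
    {"gripper":-1,"x":0,"y":0,"z":3.7,"ax":0,"ay":0,"az":0},
    {"gripper":-1,"x":0,"y":0,"z":3.7,"ax":0,"ay":0,"az":0},
    {"gripper":-1,"x":0,"y":0,"z":0,"ax":0,"ay":0,"az":0}
  ]
}}

```text
clock: 2.42
position: [364.1, -290.7, 26.5]
ee_rot: [0.047, 0.999, 0.003, -0.007]
contact_force: [-0.8, -0.1, -0.4]
gripper_width: 85.5
grasp_force: 0.0
```

>>> {"op": "send_rows", "data": {
  "targets": [
    {"gripper":1,"x":0,"y":0,"z":0,"ax":0,"ay":0,"az":0},
    {"gripper":1,"x":0,"y":0,"z":0,"ax":0,"ay":0,"az":0},
    {"gripper":1,"x":0,"y":0,"z":0,"ax":0,"ay":0,"az":0},
    {"gripper":1,"x":0,"y":0,"z":0,"ax":0,"ay":0,"az":0},
    {"gripper":1,"x":0,"y":0,"z":0,"ax":0,"ay":0,"az":0}
  ]
}}

```text
clock: 2.83
position: [370.1, -293.2, 34.3]
ee_rot: [0.047, 0.999, -0.001, 0.002]
contact_force: [-2.8, -4.5, 10.7]
gripper_width: 26.1
grasp_force: 60.6
```

>>> {"op": "send_rows", "data": {
  "targets": [
    {"gripper":1,"x":0,"y":0,"z":0,"ax":0,"ay":0,"az":0},
    {"gripper":1,"x":0,"y":0,"z":0,"ax":0,"ay":0,"az":0},
    {"gripper":1,"x":0,"y":0,"z":0,"ax":0,"ay":0,"az":0}
  ]
}}

```text
clock: 3.08
position: [370.0, -293.2, 34.4]
ee_rot: [0.047, 0.999, -0.001, 0.002]
contact_force: [-0.4, 0.3, 8.6]
gripper_width: 26.0
grasp_force: 58.4
```

>>> {"op": "send_rows", "data": {
  "targets": [
    {"gripper":1,"x":0,"y":0,"z":-2,"ax":0,"ay":0,"az":0},
    {"gripper":1,"x":0,"y":0,"z":-3,"ax":0,"ay":0,"az":0},
    {"gripper":1,"x":0,"y":0,"z":-3,"ax":0,"ay":0,"az":0},
    {"gripper":1,"x":-2,"y":0.1,"z":0,"ax":0,"ay":0,"az":0},
    {"gripper":1,"x":-3.3,"y":0.2,"z":0,"ax":0,"ay":0,"az":0}
  ]
}}

```text
clock: 3.5
position: [420.7, -294.5, 115.4]
ee_rot: [0.048, 0.999, -0.0, 0.002]
contact_force: [-0.7, -0.4, -2.7]
gripper_width: 25.9
grasp_force: 59.4
```

>>> {"op": "send_rows", "data": {
  "targets": [
    {"gripper":1,"x":-3.8,"y":0.3,"z":0,"ax":0,"ay":0,"az":0},
    {"gripper":1,"x":-3.8,"y":0.3,"z":0,"ax":0,"ay":0,"az":0},
    {"gripper":1,"x":-3.8,"y":0.3,"z":0,"ax":0,"ay":0,"az":0},
    {"gripper":1,"x":-3.8,"y":0.3,"z":0,"ax":0,"ay":0,"az":0},
    {"gripper":1,"x":-3,"y":0.2,"z":0,"ax":0,"ay":0,"az":0}
  ]
}}

```text
clock: 3.92
position: [606.8, -297.6, 112.7]
ee_rot: [0.047, 0.999, -0.0, 0.001]
contact_force: [0.2, -0.8, -1.8]
gripper_width: 26.0
grasp_force: 59.4
```

>>> {"op": "send_rows", "data": {
  "targets": [
    {"gripper":1,"x":-1.9,"y":0.1,"z":0,"ax":0,"ay":0,"az":0},
    {"gripper":1,"x":0,"y":0,"z":0,"ax":0,"ay":0,"az":-4},
    {"gripper":1,"x":0,"y":0,"z":0,"ax":0,"ay":0,"az":-4},
    {"gripper":1,"x":0,"y":0,"z":0,"ax":0,"ay":0,"az":0}
  ]
}}

```text
clock: 4.25
position: [623.3, -298.3, 112.0]
ee_rot: [-0.023, 1.0, 0.0, -0.0]
contact_force: [-0.5, 0.3, -0.8]
gripper_width: 26.0
grasp_force: 59.4
```

```bash
python3 - <<'E'
from h import *
plan(624.2,-300,41,92.6)
look('w3.png',(622.3,-259),115,((9,24),(4,8.5)))
E
```

```text
shift cm [-0.09 -0.18  7.1 ] turn deg [ 0.04 -0.04  0.05] w 26.0 t 4.25
(9, 24) 7414 [ 624.1 -260.5   89.4  174.5    2.8]
(4, 8.5) 12951 [ 593.2 -251.   214.4  163.1   84.5]
```

View pics/w3.png

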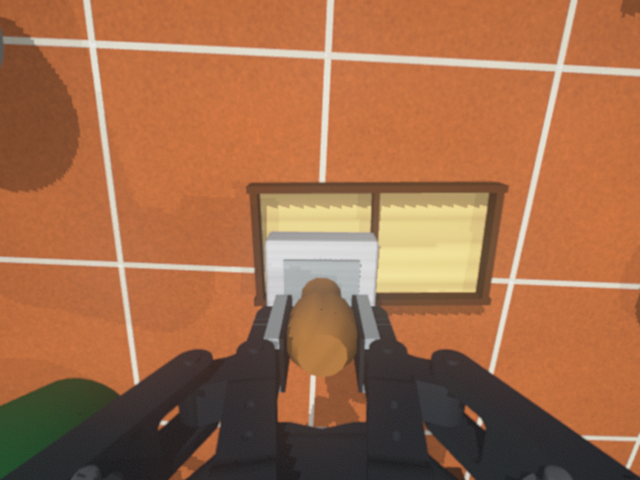

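The stamp is held level and upright over the left bay, just off its centre. The tray fit gives the bay centre at about (626,-301.5).

>>> {"op": "send_rows", "data": {
  "targets": [
    {"gripper":1,"x":-0.3,"y":-0.3,"z":2.5,"ax":0,"ay":0,"az":0},
    {"gripper":1,"x":0,"y":0,"z":2.5,"ax":0,"ay":0,"az":0},
    {"gripper":1,"x":0,"y":0,"z":1.5,"ax":0,"ay":0,"az":0},
    {"gripper":1,"x":0,"y":0,"z":0.6,"ax":0,"ay":0,"az":0},
    {"gripper":1,"x":0,"y":0,"z":0,"ax":0,"ay":0,"az":0}
  ]
}}

```text
clock: 4.72
position: [625.7, -301.6, 41.5]
ee_rot: [-0.022, 1.0, 0.0, -0.001]
contact_force: [0.1, -0.2, -1.3]
gripper_width: 26.0
grasp_force: 59.4
```

>>> {"op": "send_rows", "data": {
  "targets": [
    {"gripper":1,"x":0,"y":0,"z":0,"ax":0,"ay":0,"az":0},
    {"gripper":1,"x":0,"y":0,"z":0,"ax":0,"ay":0,"az":0}
  ]
}}

```text
clock: 4.88
position: [626.9, -301.7, 42.2]
ee_rot: [-0.022, 1.0, -0.0, 0.001]
contact_force: [0.7, 0.2, -2.2]
gripper_width: 25.8
grasp_force: 59.4
```

>>> {"op": "send_rows", "data": {
  "targets": [
    {"gripper":1,"x":0,"y":0,"z":0.15,"ax":0,"ay":0,"az":0},
    {"gripper":1,"x":0,"y":0,"z":0.1,"ax":0,"ay":0,"az":0},
    {"gripper":1,"x":0,"y":0,"z":0,"ax":0,"ay":0,"az":0}
  ]
}}

```text
clock: 5.13
position: [627.1, -301.9, 40.5]
ee_rot: [-0.023, 1.0, -0.0, 0.001]
contact_force: [-2.0, 0.5, 3.9]
gripper_width: 25.9
grasp_force: 59.9
```

>>> {"op": "send_rows", "data": {
  "targets": [
    {"gripper":-0.5,"x":0,"y":0,"z":0,"ax":0,"ay":0,"az":0},
    {"gripper":-0.5,"x":0,"y":0,"z":0,"ax":0,"ay":0,"az":0},
    {"gripper":-0.5,"x":0,"y":0,"z":0,"ax":0,"ay":0,"az":0},
    {"gripper":-0.5,"x":0,"y":0,"z":0,"ax":0,"ay":0,"az":0}
  ]
}}

```text
clock: 5.47
position: [626.5, -301.5, 38.6]
ee_rot: [-0.022, 1.0, 0.0, -0.0]
contact_force: [1.4, 0.3, -0.0]
gripper_width: 63.9
grasp_force: 0.0
```

>>> {"op": "send_rows", "data": {
  "targets": [
    {"gripper":-0.5,"x":0,"y":0,"z":-2,"ax":0,"ay":0,"az":0},
    {"gripper":-1,"x":0,"y":0,"z":-4,"ax":0,"ay":0,"az":0},
    {"gripper":-1,"x":0,"y":0,"z":-4,"ax":0,"ay":0,"az":0},
    {"gripper":-1,"x":0,"y":0,"z":0,"ax":0,"ay":0,"az":0}
  ]
}}

```text
clock: 5.8
position: [631.4, -303.7, 148.9]
ee_rot: [-0.023, 1.0, -0.004, 0.008]
contact_force: [0.9, -1.2, 2.1]
gripper_width: 85.5
grasp_force: 0.0
```

```bash
python3 - <<'E'
from h import *
look('w4.png',(626.1,-301.5),40,((48,80),(20,32)))
plan(421.3,-99.2,140,101)
E
```

```text
(48, 80) 1499 [ 624.3 -300.    27.1   27.2    1.9]
(20, 32) 3184 [ 624.1 -300.1   53.8   54.     1.6]
shift cm [19.89 21.28  0.19] turn deg [-0.3   0.61 -8.38] w 85.5 t 5.85
```

>>> {"op": "send_rows", "data": {
  "targets": [
    {"gripper":-1,"x":2.5,"y":2.65,"z":0,"ax":0,"ay":0,"az":0},
    {"gripper":-1,"x":2.5,"y":2.65,"z":0,"ax":0,"ay":0,"az":0},
    {"gripper":-1,"x":2.5,"y":2.65,"z":0,"ax":0,"ay":0,"az":0},
    {"gripper":-1,"x":2.5,"y":2.65,"z":0,"ax":0,"ay":0,"az":0},
    {"gripper":-1,"x":2.5,"y":2.65,"z":0,"ax":0,"ay":0,"az":0}
  ]
}}

```text
clock: 6.27
position: [493.9, -173.9, 137.9]
ee_rot: [-0.022, 1.0, 0.0, -0.001]
contact_force: [-0.2, 0.9, -0.4]
gripper_width: 85.7
grasp_force: 0.0
```

>>> {"op": "send_rows", "data": {
  "targets": [
    {"gripper":-1,"x":2.5,"y":2.65,"z":0,"ax":0,"ay":0,"az":0},
    {"gripper":-1,"x":2.5,"y":2.65,"z":0,"ax":0,"ay":0,"az":0},
    {"gripper":-1,"x":2.4,"y":2.65,"z":0,"ax":0,"ay":0,"az":-4.2},
    {"gripper":-1,"x":0,"y":0,"z":0,"ax":0,"ay":0,"az":-4.2},
    {"gripper":-1,"x":0,"y":0,"z":0,"ax":0,"ay":0,"az":0}
  ]
}}

```text
clock: 6.68
position: [416.8, -97.8, 138.8]
ee_rot: [-0.098, 0.995, 0.0, -0.0]
contact_force: [1.1, -0.6, 0.7]
gripper_width: 85.4
grasp_force: 0.0
```

```bash
python3 - <<'E'
from h import *
look('w5.png',(421.3,-99.2))
plan(421.3,-99.2,32,101)
print(arm.read_state()['position'])
E
```

```text
(42, 75) 1528 [ 423.  -100.8   27.1   27.1   10. ]
(8, 26) 3379 [ 423.2 -100.8   53.9   54.1    9.8]
shift cm [-0.29 -0.15 10.7 ] turn deg [-0.01  0.04 -0.02] w 85.4 t 6.73
[418.1123895  -98.273978   138.95661632]
```

>>> {"op": "send_rows", "data": {
  "targets": [
    {"gripper":-1,"x":-0.4,"y":-0.3,"z":3,"ax":0,"ay":0,"az":1.3},
    {"gripper":-1,"x":0,"y":0,"z":3.5,"ax":0,"ay":0,"az":0},
    {"gripper":-1,"x":0,"y":0,"z":2.5,"ax":0,"ay":0,"az":0},
    {"gripper":-1,"x":0,"y":0,"z":1.6,"ax":0,"ay":0,"az":0},
    {"gripper":-1,"x":0,"y":0,"z":0,"ax":0,"ay":0,"az":0}
  ]
}}

```text
clock: 7.15
position: [420.9, -101.8, 29.4]
ee_rot: [-0.082, 0.997, -0.0, -0.004]
contact_force: [-0.2, 0.8, 1.1]
gripper_width: 85.2
grasp_force: 0.0
```

>>> {"op": "send_rows", "data": {
  "targets": [
    {"gripper":1,"x":0,"y":0,"z":0,"ax":0,"ay":0,"az":0},
    {"gripper":1,"x":0,"y":0,"z":0,"ax":0,"ay":0,"az":0},
    {"gripper":1,"x":0,"y":0,"z":0,"ax":0,"ay":0,"az":0},
    {"gripper":1,"x":0,"y":0,"z":0,"ax":0,"ay":0,"az":0},
    {"gripper":1,"x":0,"y":0,"z":0,"ax":0,"ay":0,"az":0}
  ]
}}

```text
clock: 7.57
position: [423.5, -100.8, 33.9]
ee_rot: [-0.084, 0.996, 0.0, 0.001]
contact_force: [-4.1, 5.9, 15.5]
gripper_width: 26.1
grasp_force: 59.5
```

>>> {"op": "send_rows", "data": {
  "targets": [
    {"gripper":1,"x":0,"y":0,"z":0,"ax":0,"ay":0,"az":0},
    {"gripper":1,"x":0,"y":0,"z":0,"ax":0,"ay":0,"az":0}
  ]
}}

```text
clock: 7.73
position: [423.5, -100.8, 34.0]
ee_rot: [-0.084, 0.996, -0.0, 0.001]
contact_force: [0.0, 1.5, 5.7]
gripper_width: 25.4
grasp_force: 58.7
```

>>> {"op": "send_rows", "data": {
  "targets": [
    {"gripper":1,"x":0,"y":0,"z":-2,"ax":0,"ay":0,"az":0},
    {"gripper":1,"x":0,"y":0,"z":-4,"ax":0,"ay":0,"az":0},
    {"gripper":1,"x":0,"y":0,"z":-4,"ax":0,"ay":0,"az":0},
    {"gripper":1,"x":0,"y":0,"z":-2,"ax":0,"ay":0,"az":0},
    {"gripper":1,"x":0,"y":0,"z":0,"ax":0,"ay":0,"az":0}
  ]
}}

```text
clock: 8.15
position: [425.9, -100.7, 158.1]
ee_rot: [-0.085, 0.996, -0.0, 0.006]
contact_force: [1.2, 0.3, -1.4]
gripper_width: 26.3
grasp_force: 59.4
```

```bash
python3 - <<'E'
from h import *
plan(622.1,-219.5,130,92.8)
E
```

```text
shift cm [-17.29 -15.02   3.05] turn deg [-0.04  0.7   6.93] w 26.3 t 8.15
```

>>> {"op": "send_rows", "data": {
  "targets": [
    {"gripper":1,"x":-1.8,"y":-1.6,"z":0,"ax":0,"ay":0,"az":0},
    {"gripper":1,"x":-2.6,"y":-2.2,"z":0,"ax":0,"ay":0,"az":0},
    {"gripper":1,"x":-2.6,"y":-2.2,"z":0,"ax":0,"ay":0,"az":0},
    {"gripper":1,"x":-2.6,"y":-2.2,"z":0,"ax":0,"ay":0,"az":0},
    {"gripper":1,"x":-2.6,"y":-2.2,"z":0,"ax":0,"ay":0,"az":0}
  ]
}}

```text
clock: 8.57
position: [560.8, -183.6, 151.7]
ee_rot: [-0.084, 0.996, 0.0, -0.001]
contact_force: [-0.2, 0.1, -1.9]
gripper_width: 26.2
grasp_force: 59.4
```

>>> {"op": "send_rows", "data": {
  "targets": [
    {"gripper":1,"x":-2.6,"y":-2.2,"z":0,"ax":0,"ay":0,"az":0},
    {"gripper":1,"x":-2.6,"y":-2.3,"z":0,"ax":0,"ay":0,"az":0},
    {"gripper":1,"x":0,"y":0,"z":2,"ax":0,"ay":0,"az":3.4},
    {"gripper":1,"x":0,"y":0,"z":2,"ax":0,"ay":0,"az":3.4},
    {"gripper":1,"x":0,"y":0,"z":0,"ax":0,"ay":0,"az":0}
  ]
}}

```text
clock: 8.98
position: [615.6, -217.9, 106.3]
ee_rot: [-0.023, 1.0, 0.002, -0.006]
contact_force: [-0.6, -0.1, -2.7]
gripper_width: 26.1
grasp_force: 59.5
```

```bash
python3 - <<'E'
from h import *
arm.get_image('wrist');plan(622.1,-219.5,40,92.8)
E
```

```text
shift cm [-0.59 -0.18  6.88] turn deg [ 0.12 -0.47  0.08] w 25.9 t 9.03
```

>>> {"op": "send_rows", "data": {
  "targets": [
    {"gripper":1,"x":-0.4,"y":-0.2,"z":2.5,"ax":0,"ay":0,"az":0},
    {"gripper":1,"x":0,"y":0,"z":2.5,"ax":0,"ay":0,"az":0},
    {"gripper":1,"x":0,"y":0,"z":1.5,"ax":0,"ay":0,"az":0},
    {"gripper":1,"x":0,"y":0,"z":0,"ax":0,"ay":0,"az":0},
    {"gripper":1,"x":0,"y":0,"z":0,"ax":0,"ay":0,"az":0}
  ]
}}

```text
clock: 9.45
position: [623.4, -220.3, 48.3]
ee_rot: [-0.026, 1.0, -0.0, -0.0]
contact_force: [1.0, 0.7, -1.6]
gripper_width: 26.0
grasp_force: 59.5
```

>>> {"op": "send_rows", "data": {
  "targets": [
    {"gripper":1,"x":0,"y":0,"z":0,"ax":0,"ay":0,"az":0}
  ]
}}

```text
clock: 9.53
position: [624.6, -220.5, 50.0]
ee_rot: [-0.026, 1.0, -0.001, 0.002]
contact_force: [-0.1, -0.2, -0.6]
gripper_width: 25.9
grasp_force: 59.5
```

>>> {"op": "send_rows", "data": {
  "targets": [
    {"gripper":1,"x":0,"y":0,"z":0.7,"ax":0,"ay":0,"az":0},
    {"gripper":1,"x":0,"y":0,"z":0.3,"ax":0,"ay":0,"az":0},
    {"gripper":1,"x":0,"y":0,"z":0,"ax":0,"ay":0,"az":0},
    {"gripper":1,"x":0,"y":0,"z":0,"ax":0,"ay":0,"az":0}
  ]
}}

```text
clock: 9.87
position: [624.5, -220.3, 40.1]
ee_rot: [-0.026, 1.0, -0.0, 0.002]
contact_force: [-0.4, 1.6, 5.3]
gripper_width: 25.8
grasp_force: 60.1
```

>>> {"op": "send_rows", "data": {
  "targets": [
    {"gripper":-0.5,"x":0,"y":0,"z":0,"ax":0,"ay":0,"az":0},
    {"gripper":-0.5,"x":0,"y":0,"z":0,"ax":0,"ay":0,"az":0},
    {"gripper":-0.5,"x":0,"y":0,"z":0,"ax":0,"ay":0,"az":0},
    {"gripper":-0.5,"x":0,"y":0,"z":0,"ax":0,"ay":0,"az":0}
  ]
}}

```text
clock: 10.2
position: [623.3, -220.4, 37.7]
ee_rot: [-0.025, 1.0, -0.0, -0.0]
contact_force: [-0.0, -0.1, -0.1]
gripper_width: 64.1
grasp_force: 0.0
```

>>> {"op": "send_rows", "data": {
  "targets": [
    {"gripper":-0.5,"x":0,"y":0,"z":-2,"ax":0,"ay":0,"az":0},
    {"gripper":-1,"x":0,"y":0,"z":-4,"ax":0,"ay":0,"az":0},
    {"gripper":-1,"x":0,"y":0,"z":-4,"ax":0,"ay":0,"az":0},
    {"gripper":-1,"x":0,"y":0,"z":0,"ax":0,"ay":0,"az":0}
  ]
}}

```text
clock: 10.53
position: [628.4, -222.0, 147.4]
ee_rot: [-0.026, 1.0, -0.003, 0.008]
contact_force: [0.9, 0.3, 1.7]
gripper_width: 85.2
grasp_force: 0.0
```

```bash
python3 - <<'E'
from h import *
look('w6.png',(622.1,-219.5),40,((48,80),(20,32)))
plan(422,86,140,90)
E
```

```text
(48, 80) 1529 [ 621.  -218.3   28.    27.     2.3]
(20, 32) 3202 [ 620.7 -218.2   53.7   53.7    3.2]
shift cm [18.87 31.72  0.05] turn deg [-0.16  0.63  2.91] w 85.3 t 10.58
```

View pics/w6.png

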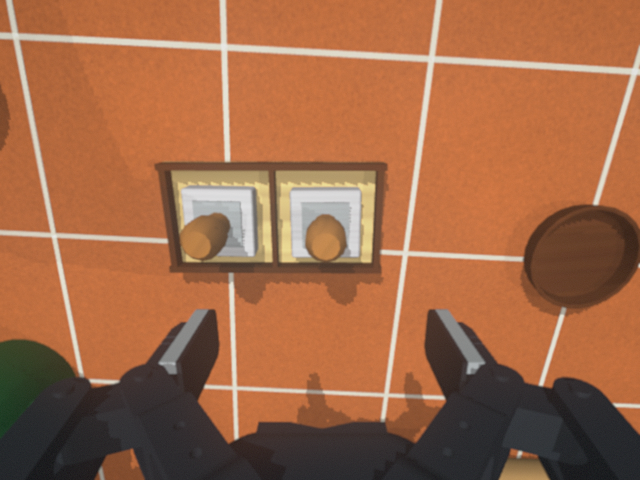

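Both square stamps stand flat in their bays at (220,222) and (325,222). Next is the round stamp.

>>> {"op": "send_rows", "data": {
  "targets": [
    {"gripper":-1,"x":1.9,"y":3.2,"z":0,"ax":0,"ay":0,"az":0},
    {"gripper":-1,"x":1.9,"y":3.2,"z":0,"ax":0,"ay":0,"az":0},
    {"gripper":-1,"x":1.9,"y":3.2,"z":0,"ax":0,"ay":0,"az":0},
    {"gripper":-1,"x":1.9,"y":3.2,"z":0,"ax":0,"ay":0,"az":0},
    {"gripper":-1,"x":1.9,"y":3.2,"z":0,"ax":0,"ay":0,"az":0}
  ]
}}

```text
clock: 11.0
position: [518.7, -64.3, 136.8]
ee_rot: [-0.025, 1.0, -0.0, -0.001]
contact_force: [0.7, 0.4, 0.9]
gripper_width: 85.5
grasp_force: 0.0
```

>>> {"op": "send_rows", "data": {
  "targets": [
    {"gripper":-1,"x":1.9,"y":3.2,"z":0,"ax":0,"ay":0,"az":0},
    {"gripper":-1,"x":1.9,"y":3.2,"z":0,"ax":0,"ay":0,"az":0},
    {"gripper":-1,"x":1.9,"y":3.1,"z":0,"ax":0,"ay":0,"az":0},
    {"gripper":-1,"x":1.8,"y":3.1,"z":0,"ax":0,"ay":0,"az":0},
    {"gripper":-1,"x":1.7,"y":3.1,"z":0,"ax":0,"ay":0,"az":0}
  ]
}}

```text
clock: 11.42
position: [418.9, 87.6, 137.2]
ee_rot: [-0.025, 1.0, -0.0, -0.001]
contact_force: [0.0, 0.0, -0.2]
gripper_width: 85.3
grasp_force: 0.0
```

>>> {"op": "send_rows", "data": {
  "targets": [
    {"gripper":-1,"x":0,"y":0,"z":0,"ax":0,"ay":0,"az":2.8},
    {"gripper":-1,"x":0,"y":0,"z":0,"ax":0,"ay":0,"az":0},
    {"gripper":-1,"x":0,"y":0,"z":0,"ax":0,"ay":0,"az":0}
  ]
}}

```text
clock: 11.67
position: [420.4, 87.0, 137.5]
ee_rot: [-0.002, 1.0, -0.0, -0.0]
contact_force: [-0.4, 0.4, 1.1]
gripper_width: 86.1
grasp_force: 0.0
```

```bash
python3 - <<'E'
from h import *
look('w7.png',(422,86))
plan(422,86,34,90);print(arm.read_state()['position'])
E
```

```text
(42, 75) 1558 [422.2  84.9  27.5  27.5   0.9]
(8, 26) 2381 [419.4  85.   53.2  47.7  89. ]
shift cm [-0.14 -0.05 10.34] turn deg [-0.02 -0.04  0.11] w 85.4 t 11.72
[420.6653438   86.55123392 137.43523315]
```

View pics/w7.png

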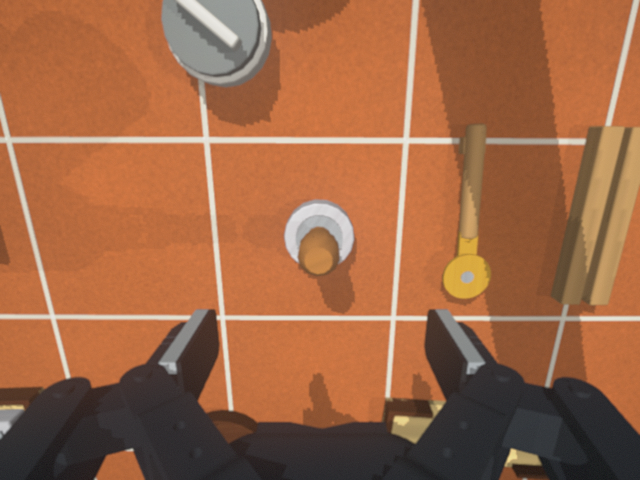

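The round stamp's knob is centred at (319,250). The wheel at (467,275) is well clear of the fingers.

>>> {"op": "send_rows", "data": {
  "targets": [
    {"gripper":-1,"x":-0.2,"y":-0.2,"z":3,"ax":0,"ay":0,"az":0},
    {"gripper":-1,"x":0,"y":0,"z":3.5,"ax":0,"ay":0,"az":0},
    {"gripper":-1,"x":0,"y":0,"z":2.4,"ax":0,"ay":0,"az":0},
    {"gripper":-1,"x":0,"y":0,"z":1.5,"ax":0,"ay":0,"az":0},
    {"gripper":-1,"x":0,"y":0,"z":0,"ax":0,"ay":0,"az":0}
  ]
}}

```text
clock: 12.13
position: [420.9, 82.4, 30.6]
ee_rot: [0.001, 1.0, -0.002, -0.004]
contact_force: [-0.0, 0.4, 0.1]
gripper_width: 85.5
grasp_force: 0.0
```

>>> {"op": "send_rows", "data": {
  "targets": [
    {"gripper":1,"x":0,"y":0,"z":0,"ax":0,"ay":0,"az":0},
    {"gripper":1,"x":0,"y":0,"z":0,"ax":0,"ay":0,"az":0},
    {"gripper":1,"x":0,"y":0,"z":0,"ax":0,"ay":0,"az":0},
    {"gripper":1,"x":0,"y":0,"z":0,"ax":0,"ay":0,"az":0},
    {"gripper":1,"x":0,"y":0,"z":0,"ax":0,"ay":0,"az":0}
  ]
}}

```text
clock: 12.55
position: [423.3, 85.1, 34.8]
ee_rot: [-0.001, 1.0, 0.001, 0.001]
contact_force: [-0.0, -5.1, 15.0]
gripper_width: 25.8
grasp_force: 60.1
```

>>> {"op": "send_rows", "data": {
  "targets": [
    {"gripper":1,"x":0,"y":0,"z":0,"ax":0,"ay":0,"az":0},
    {"gripper":1,"x":0,"y":0,"z":0,"ax":0,"ay":0,"az":0}
  ]
}}

```text
clock: 12.72
position: [423.3, 85.1, 34.9]
ee_rot: [-0.001, 1.0, 0.0, 0.001]
contact_force: [-0.5, -1.7, 5.6]
gripper_width: 26.3
grasp_force: 58.7
```

>>> {"op": "send_rows", "data": {
  "targets": [
    {"gripper":1,"x":0,"y":0,"z":-2,"ax":0,"ay":0,"az":0},
    {"gripper":1,"x":0,"y":0,"z":-4,"ax":0,"ay":0,"az":0},
    {"gripper":1,"x":0,"y":0,"z":-2,"ax":0,"ay":0,"az":0},
    {"gripper":1,"x":-1.8,"y":-0.8,"z":0,"ax":0,"ay":0,"az":0},
    {"gripper":1,"x":-3.2,"y":-1.4,"z":0,"ax":0,"ay":0,"az":0}
  ]
}}

```text
clock: 13.13
position: [471.6, 63.6, 116.0]
ee_rot: [-0.002, 1.0, 0.001, 0.001]
contact_force: [0.7, 1.7, -1.6]
gripper_width: 25.9
grasp_force: 59.5
```

>>> {"op": "send_rows", "data": {
  "targets": [
    {"gripper":1,"x":-3.6,"y":-1.5,"z":0,"ax":0,"ay":0,"az":0},
    {"gripper":1,"x":-3.6,"y":-1.5,"z":0,"ax":0,"ay":0,"az":0},
    {"gripper":1,"x":-3.6,"y":-1.5,"z":0,"ax":0,"ay":0,"az":0},
    {"gripper":1,"x":-3.6,"y":-1.5,"z":0,"ax":0,"ay":0,"az":0},
    {"gripper":1,"x":-2.4,"y":-1,"z":0,"ax":0,"ay":0,"az":0}
  ]
}}

```text
clock: 13.55
position: [643.5, -8.3, 113.5]
ee_rot: [-0.0, 1.0, 0.0, 0.001]
contact_force: [-0.1, 1.4, -0.9]
gripper_width: 26.3
grasp_force: 59.5
```

>>> {"op": "send_rows", "data": {
  "targets": [
    {"gripper":1,"x":0,"y":0,"z":0,"ax":0,"ay":0,"az":0},
    {"gripper":1,"x":0,"y":0,"z":0,"ax":0,"ay":0,"az":0},
    {"gripper":1,"x":0,"y":0,"z":0,"ax":0,"ay":0,"az":0}
  ]
}}

```text
clock: 13.8
position: [639.5, -6.7, 113.1]
ee_rot: [-0.0, 1.0, 0.0, -0.001]
contact_force: [-0.1, -0.5, -0.6]
gripper_width: 26.3
grasp_force: 59.5
```

```bash
python3 - <<'E'
from h import *
look('w8.png',(640.3,-6.8),65,((9,24),))
plan(640.3,-6.8,40,90)
E
```

```text
(9, 24) 2222 [630.7  -6.3  66.   88.5   1.2]
shift cm [-0.1  -0.03  7.35] turn deg [ 0.01 -0.1   0.09] w 26.1 t 13.85
```

View pics/w8.png

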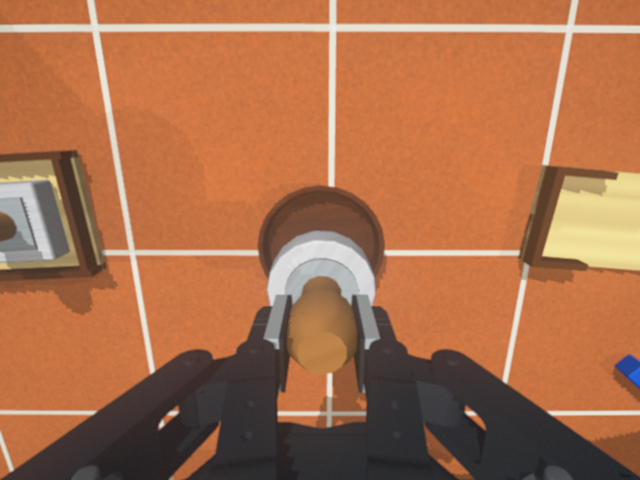

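The round stamp is held above the dish, whose centre is near (322,240) in the picture. Lowering it, with about 2 mm correction in x.

>>> {"op": "send_rows", "data": {
  "targets": [
    {"gripper":1,"x":-0.2,"y":0,"z":2.5,"ax":0,"ay":0,"az":0},
    {"gripper":1,"x":0,"y":0,"z":2.5,"ax":0,"ay":0,"az":0},
    {"gripper":1,"x":0,"y":0,"z":1.4,"ax":0,"ay":0,"az":0},
    {"gripper":1,"x":0,"y":0,"z":0.7,"ax":0,"ay":0,"az":0},
    {"gripper":1,"x":0,"y":0,"z":0.2,"ax":0,"ay":0,"az":0}
  ]
}}

```text
clock: 14.27
position: [641.6, -6.3, 41.1]
ee_rot: [-0.002, 1.0, -0.0, -0.001]
contact_force: [-2.0, -0.0, 4.8]
gripper_width: 26.3
grasp_force: 60.4
```

>>> {"op": "send_rows", "data": {
  "targets": [
    {"gripper":1,"x":0,"y":0,"z":0,"ax":0,"ay":0,"az":0},
    {"gripper":1,"x":0,"y":0,"z":0,"ax":0,"ay":0,"az":0},
    {"gripper":1,"x":0,"y":0,"z":0,"ax":0,"ay":0,"az":0}
  ]
}}

```text
clock: 14.52
position: [643.2, -6.4, 41.8]
ee_rot: [-0.001, 1.0, 0.0, 0.001]
contact_force: [-0.1, -0.1, -1.0]
gripper_width: 26.2
grasp_force: 59.5
```

>>> {"op": "send_rows", "data": {
  "targets": [
    {"gripper":1,"x":0,"y":0,"z":0.15,"ax":0,"ay":0,"az":0},
    {"gripper":1,"x":0,"y":0,"z":0,"ax":0,"ay":0,"az":0},
    {"gripper":1,"x":0,"y":0,"z":0,"ax":0,"ay":0,"az":0}
  ]
}}

```text
clock: 14.77
position: [643.5, -6.7, 41.0]
ee_rot: [-0.001, 1.0, 0.0, 0.001]
contact_force: [-0.9, 0.8, 5.5]
gripper_width: 25.9
grasp_force: 60.1
```

>>> {"op": "send_rows", "data": {
  "targets": [
    {"gripper":-0.5,"x":0,"y":0,"z":0,"ax":0,"ay":0,"az":0},
    {"gripper":-0.5,"x":0,"y":0,"z":0,"ax":0,"ay":0,"az":0},
    {"gripper":-0.5,"x":0,"y":0,"z":0,"ax":0,"ay":0,"az":0},
    {"gripper":-0.5,"x":0,"y":0,"z":0,"ax":0,"ay":0,"az":0}
  ]
}}

```text
clock: 15.1
position: [642.8, -6.9, 39.1]
ee_rot: [-0.001, 1.0, -0.0, -0.0]
contact_force: [0.2, -1.3, -0.7]
gripper_width: 63.8
grasp_force: 0.0
```

>>> {"op": "send_rows", "data": {
  "targets": [
    {"gripper":-0.5,"x":0,"y":0,"z":-2,"ax":0,"ay":0,"az":0},
    {"gripper":-1,"x":0,"y":0,"z":-4,"ax":0,"ay":0,"az":0},
    {"gripper":-1,"x":0,"y":0,"z":-4,"ax":0,"ay":0,"az":0},
    {"gripper":-1,"x":0,"y":0,"z":0,"ax":0,"ay":0,"az":0}
  ]
}}

```text
clock: 15.43
position: [648.2, -6.6, 148.6]
ee_rot: [-0.002, 1.0, 0.0, 0.008]
contact_force: [1.2, 0.5, 1.2]
gripper_width: 85.6
grasp_force: 0.0
```

```bash
python3 - <<'E'
from h import *
look('w9.png',(641,-6.8),65,((48,80),(20.5,32),(9,20)))
plan(409.5,304,140,90)
E
```

```text
(48, 80) 1507 [639.7  -5.8  27.2  27.5  51.9]
(20.5, 32) 2129 [636.9  -5.8  52.7  47.6  89.4]
(9, 20) 2460 [639.5  -6.2  88.5  89.1  79.1]
shift cm [23.6  31.09  0.27] turn deg [0.08 0.64 0.12] w 85.3 t 15.48
```

View pics/w9.png

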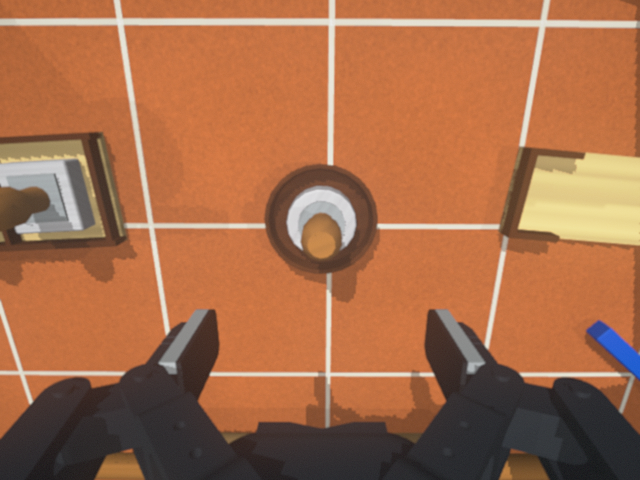

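The round stamp stands centred in the dish at (321,220). On to the sticks.

>>> {"op": "send_rows", "data": {
  "targets": [
    {"gripper":-1,"x":2.3,"y":3.1,"z":0,"ax":0,"ay":0,"az":0},
    {"gripper":-1,"x":2.3,"y":3.1,"z":0,"ax":0,"ay":0,"az":0},
    {"gripper":-1,"x":2.3,"y":3.1,"z":0,"ax":0,"ay":0,"az":0},
    {"gripper":-1,"x":2.3,"y":3.1,"z":0,"ax":0,"ay":0,"az":0},
    {"gripper":-1,"x":2.3,"y":3.1,"z":0,"ax":0,"ay":0,"az":0}
  ]
}}

```text
clock: 15.9
position: [525.9, 148.8, 138.3]
ee_rot: [-0.0, 1.0, -0.0, -0.001]
contact_force: [-0.3, 1.4, 0.4]
gripper_width: 85.8
grasp_force: 0.0
```

>>> {"op": "send_rows", "data": {
  "targets": [
    {"gripper":-1,"x":2.3,"y":3.1,"z":0,"ax":0,"ay":0,"az":0},
    {"gripper":-1,"x":2.3,"y":3.1,"z":0,"ax":0,"ay":0,"az":0},
    {"gripper":-1,"x":2.3,"y":3.1,"z":0,"ax":0,"ay":0,"az":0},
    {"gripper":-1,"x":2.3,"y":3.1,"z":0,"ax":0,"ay":0,"az":0},
    {"gripper":-1,"x":2.3,"y":3.1,"z":0,"ax":0,"ay":0,"az":0}
  ]
}}

```text
clock: 16.32
position: [410.7, 303.7, 138.6]
ee_rot: [-0.001, 1.0, -0.0, -0.0]
contact_force: [0.4, 1.0, 0.3]
gripper_width: 85.4
grasp_force: 0.0
```

>>> {"op": "send_rows", "data": {
  "targets": [
    {"gripper":-1,"x":0,"y":0,"z":0,"ax":0,"ay":0,"az":0},
    {"gripper":-1,"x":0,"y":0,"z":0,"ax":0,"ay":0,"az":0},
    {"gripper":-1,"x":0,"y":0,"z":0,"ax":0,"ay":0,"az":0}
  ]
}}

```text
clock: 16.57
position: [412.0, 302.6, 138.6]
ee_rot: [-0.001, 1.0, -0.001, -0.0]
contact_force: [0.6, 0.1, -1.0]
gripper_width: 85.3
grasp_force: 0.0
```

```bash
python3 - <<'E'
from h import *
im,d,m=save('wrist','w10.png'); P=world(m,d)
M=((P[...,2]>9)&(P[...,2]<22)&(abs(P[...,0]-408)<110)&(abs(P[...,1]-290)<130)).astype(np.uint8)
n,L,st,ce=cv2.connectedComponentsWithStats(M)
for i in range(1,n):
    if st[i,4]>150:
        s=P[L==i]; r=cv2.minAreaRect(np.float32(s[:,:2])); print(st[i,4],im[L==i].mean(0).round(),np.round(np.hstack([r[0],r[1],r[2]]),1),'ymin/max',s[:,1].min().round(),s[:,1].max().round(),'ztop',np.median(s[:,2]).round(1))
print(arm.read_state()['position']); plan(409.5,304,5,90)
E
```

```text
4167 [202. 161.  85.] [407.1 206.4  37.7 135.1  87.2] ymin/max 185.0 223.0 ztop 16.2
3653 [164. 129.  87.] [410.5 292.8  16.1 139.9  89.4] ymin/max 284.0 302.0 ztop 17.5
3589 [184. 144.  95.] [4.105e+02 3.155e+02 1.398e+02 1.560e+01 4.000e-01] ymin/max 307.0 323.0 ztop 17.6
[412.43884722 302.10186623 138.69946273]
shift cm [ 0.28  0.2  13.37] turn deg [-0.06 -0.05  0.03] w 85.8 t 16.62
```

View pics/w10.png

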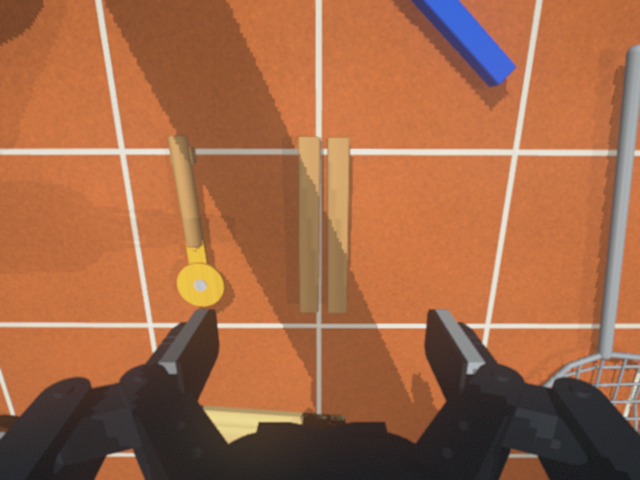

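The two sticks lie side by side at (310,225) and (338,225), centred between the fingers. The wheel at (195,220) and the blue stick at (470,40) are clear.

>>> {"op": "send_rows", "data": {
  "targets": [
    {"gripper":-1,"x":0.2,"y":0.2,"z":3.5,"ax":0,"ay":0,"az":0},
    {"gripper":-1,"x":0,"y":0,"z":3.5,"ax":0,"ay":0,"az":0},
    {"gripper":-1,"x":0,"y":0,"z":3.2,"ax":0,"ay":0,"az":0},
    {"gripper":-1,"x":0,"y":0,"z":2,"ax":0,"ay":0,"az":0},
    {"gripper":-1,"x":0,"y":0,"z":0.7,"ax":0,"ay":0,"az":0}
  ]
}}

```text
clock: 17.03
position: [409.7, 301.5, 6.8]
ee_rot: [0.001, 1.0, -0.003, -0.002]
contact_force: [0.0, 0.1, 0.1]
gripper_width: 85.6
grasp_force: 0.0
```

>>> {"op": "send_rows", "data": {
  "targets": [
    {"gripper":-1,"x":0,"y":0,"z":0,"ax":0,"ay":0,"az":0},
    {"gripper":-1,"x":0,"y":0,"z":0,"ax":0,"ay":0,"az":0},
    {"gripper":-1,"x":0,"y":0,"z":0,"ax":0,"ay":0,"az":0}
  ]
}}

```text
clock: 17.28
position: [411.6, 305.5, 11.7]
ee_rot: [-0.0, 1.0, 0.001, 0.001]
contact_force: [-0.9, -1.2, 0.3]
gripper_width: 85.3
grasp_force: 0.0
```

>>> {"op": "send_rows", "data": {
  "targets": [
    {"gripper":-1,"x":0,"y":-0.1,"z":0.5,"ax":0,"ay":0,"az":0},
    {"gripper":-1,"x":0,"y":0,"z":0,"ax":0,"ay":0,"az":0},
    {"gripper":-1,"x":0,"y":0,"z":0,"ax":0,"ay":0,"az":0},
    {"gripper":-1,"x":0,"y":0,"z":0,"ax":0,"ay":0,"az":0}
  ]
}}

```text
clock: 17.62
position: [410.5, 304.1, 5.8]
ee_rot: [-0.001, 1.0, 0.0, 0.0]
contact_force: [-0.6, 0.2, -0.1]
gripper_width: 85.0
grasp_force: 0.0
```

>>> {"op": "send_rows", "data": {
  "targets": [
    {"gripper":1,"x":0,"y":0,"z":0,"ax":0,"ay":0,"az":0},
    {"gripper":1,"x":0,"y":0,"z":0,"ax":0,"ay":0,"az":0},
    {"gripper":1,"x":0,"y":0,"z":0,"ax":0,"ay":0,"az":0},
    {"gripper":1,"x":0,"y":0,"z":0,"ax":0,"ay":0,"az":0},
    {"gripper":1,"x":0,"y":0,"z":0,"ax":0,"ay":0,"az":0}
  ]
}}

```text
clock: 18.03
position: [410.6, 304.2, 5.8]
ee_rot: [-0.001, 1.0, 0.0, 0.0]
contact_force: [-0.5, -0.2, -0.5]
gripper_width: 30.2
grasp_force: 59.3
```

>>> {"op": "send_rows", "data": {
  "targets": [
    {"gripper":1,"x":0,"y":0,"z":0,"ax":0,"ay":0,"az":0},
    {"gripper":1,"x":0,"y":0,"z":0,"ax":0,"ay":0,"az":0},
    {"gripper":1,"x":0,"y":0,"z":0,"ax":0,"ay":0,"az":0}
  ]
}}

```text
clock: 18.28
position: [410.6, 304.2, 5.7]
ee_rot: [-0.001, 1.0, 0.0, 0.0]
contact_force: [-0.9, -0.1, 3.9]
gripper_width: 30.2
grasp_force: 60.0
```

>>> {"op": "send_rows", "data": {
  "targets": [
    {"gripper":1,"x":0,"y":0,"z":-1,"ax":0,"ay":0,"az":0},
    {"gripper":1,"x":0,"y":0,"z":-2.5,"ax":0,"ay":0,"az":0},
    {"gripper":1,"x":0,"y":0,"z":-3.5,"ax":0,"ay":0,"az":0},
    {"gripper":1,"x":0,"y":0,"z":-3,"ax":0,"ay":0,"az":0},
    {"gripper":1,"x":-1.5,"y":-0.5,"z":0,"ax":0,"ay":0,"az":0}
  ]
}}

```text
clock: 18.7
position: [426.8, 301.7, 111.8]
ee_rot: [-0.002, 1.0, 0.004, 0.004]
contact_force: [0.4, 0.6, -0.0]
gripper_width: 30.1
grasp_force: 59.6
```

>>> {"op": "send_rows", "data": {
  "targets": [
    {"gripper":1,"x":-3,"y":-1,"z":0,"ax":0,"ay":0,"az":0},
    {"gripper":1,"x":-3.6,"y":-1.2,"z":0,"ax":0,"ay":0,"az":0},
    {"gripper":1,"x":-3.6,"y":-1.2,"z":0,"ax":0,"ay":0,"az":0},
    {"gripper":1,"x":-3.6,"y":-1.2,"z":0,"ax":0,"ay":0,"az":0},
    {"gripper":1,"x":-3.5,"y":-1.1,"z":0,"ax":0,"ay":0,"az":0}
  ]
}}

```text
clock: 19.12
position: [599.6, 240.9, 105.4]
ee_rot: [-0.0, 1.0, -0.0, -0.0]
contact_force: [-0.2, 0.6, -0.4]
gripper_width: 30.2
grasp_force: 59.6
```

>>> {"op": "send_rows", "data": {
  "targets": [
    {"gripper":1,"x":-2,"y":-0.6,"z":0,"ax":0,"ay":0,"az":0},
    {"gripper":1,"x":-1,"y":-0.3,"z":0,"ax":0,"ay":0,"az":0},
    {"gripper":1,"x":0,"y":0,"z":0,"ax":0,"ay":0,"az":-5},
    {"gripper":1,"x":0,"y":0,"z":0,"ax":0,"ay":0,"az":-7},
    {"gripper":1,"x":0,"y":0,"z":0,"ax":0,"ay":0,"az":-7}
  ]
}}

```text
clock: 19.53
position: [627.6, 232.8, 104.9]
ee_rot: [-0.168, 0.986, -0.0, -0.001]
contact_force: [0.3, -0.4, 0.1]
gripper_width: 30.2
grasp_force: 59.6
```

>>> {"op": "send_rows", "data": {
  "targets": [
    {"gripper":1,"x":0,"y":0,"z":0,"ax":0,"ay":0,"az":-7},
    {"gripper":1,"x":0,"y":0,"z":0,"ax":0,"ay":0,"az":-7},
    {"gripper":1,"x":0,"y":0,"z":0,"ax":0,"ay":0,"az":-7},
    {"gripper":1,"x":0,"y":0,"z":0,"ax":0,"ay":0,"az":-7},
    {"gripper":1,"x":0,"y":0,"z":0,"ax":0,"ay":0,"az":-7}
  ]
}}

```text
clock: 19.95
position: [627.3, 233.3, 105.2]
ee_rot: [-0.457, 0.889, 0.0, -0.001]
contact_force: [0.4, -0.3, -1.4]
gripper_width: 29.6
grasp_force: 59.6
```

>>> {"op": "send_rows", "data": {
  "targets": [
    {"gripper":1,"x":0,"y":0,"z":0,"ax":0,"ay":0,"az":-7},
    {"gripper":1,"x":0,"y":0,"z":0,"ax":0,"ay":0,"az":-7},
    {"gripper":1,"x":0,"y":0,"z":0,"ax":0,"ay":0,"az":-7},
    {"gripper":1,"x":0,"y":0,"z":0,"ax":0,"ay":0,"az":-7},
    {"gripper":1,"x":0,"y":0,"z":0,"ax":0,"ay":0,"az":-3}
  ]
}}

```text
clock: 20.37
position: [627.3, 233.3, 105.3]
ee_rot: [-0.678, 0.735, 0.0, -0.001]
contact_force: [-0.4, -0.0, -1.2]
gripper_width: 30.2
grasp_force: 59.6
```

>>> {"op": "send_rows", "data": {
  "targets": [
    {"gripper":1,"x":0,"y":0,"z":0,"ax":0,"ay":0,"az":0},
    {"gripper":1,"x":0,"y":0,"z":0,"ax":0,"ay":0,"az":0},
    {"gripper":1,"x":0,"y":0,"z":0,"ax":0,"ay":0,"az":0}
  ]
}}

```text
clock: 20.62
position: [628.0, 233.3, 105.4]
ee_rot: [-0.676, 0.737, 0.0, -0.0]
contact_force: [0.9, -0.7, -0.2]
gripper_width: 30.3
grasp_force: 59.6
```

```bash
python3 - <<'E'
from h import *
im,d,m=look('w11.png',(628,233),115,((9,24),(80,130)))
print(arm.read_state()['position'],arm.read_state()['gripper_width']); plan(628,233.5,12,175)
m=arm.camera_model('scene');im2,d2=arm.get_image('scene');P=world(m,d2).reshape(-1,3);q=P[np.hypot(P[:,0]-628,P[:,1]-233)<115]
print(np.isfinite(q).sum())
E
```

```text
(9, 24) 2529 [666.6 231.  178.3 147.2  84.8]
(80, 130) 23086 [627.9 224.8 127.   56.5  73.4]
[628.13064833 233.2561152  105.32723099] 30.095991874057425
shift cm [-0.02  0.01  9.33] turn deg [ 0.02 -0.    0.03] w 30.1 t 20.67
64995
```

View pics/w11.png

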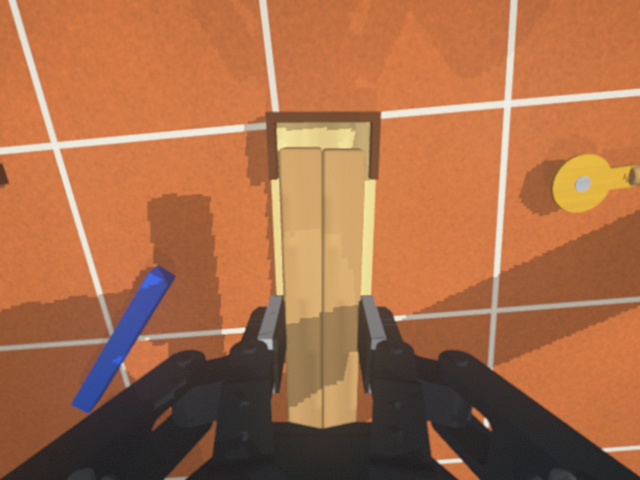

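The sticks are held parallel, together and in line with the stick tray. The far wall is at (323,117) and the stick ends at (323,150). I'll check the long-axis margin.

```bash
python3 - <<'E'
from h import *
z=np.load('/tmp/w11.png.npz'); m=arm.camera_model('wrist'); P=world(m,z['d']).reshape(-1,3); P=P[np.isfinite(P[:,0])]
a=np.radians(-5); R=np.array([[np.cos(a),-np.sin(a)],[np.sin(a),np.cos(a)]])
L=(P[:,:2]-[628.1,233.3])@R   # into tray axes about TCP
rim=L[(P[:,2]>13)&(P[:,2]<24)&(abs(L[:,0])<45)&(L[:,1]<-60)&(L[:,1]>-110)]
print('rim x',np.percentile(rim[:,0],[1,99]).round(1),'ymin',np.percentile(rim[:,1],1).round(1),'expect -35..35, -89')
st=L[(P[:,2]>85)&(P[:,2]<125)&(abs(L[:,0])<25)&(L[:,1]<-45)]
print('stick end y',np.percentile(st[:,1],1).round(1),'x',np.percentile(st[:,0],[1,99]).round(1), len(st),len(rim))
E
```

```text
rim x [-34.8  34.7] ymin -87.8 expect -35..35, -89
stick end y -70.9 x [-14.5  16.6] 6089 1927
```

Everything is centred within about 1 mm. Lowering.

>>> {"op": "send_rows", "data": {
  "targets": [
    {"gripper":1,"x":0,"y":0,"z":2.5,"ax":0,"ay":0,"az":0},
    {"gripper":1,"x":0,"y":0,"z":3,"ax":0,"ay":0,"az":0},
    {"gripper":1,"x":0,"y":0,"z":1.8,"ax":0,"ay":0,"az":0},
    {"gripper":1,"x":0,"y":0,"z":1,"ax":0,"ay":0,"az":0},
    {"gripper":1,"x":0,"y":0,"z":0.5,"ax":0,"ay":0,"az":0}
  ]
}}

```text
clock: 21.13
position: [627.7, 232.6, 15.4]
ee_rot: [-0.676, 0.737, 0.0, -0.002]
contact_force: [0.1, 0.4, -1.0]
gripper_width: 30.1
grasp_force: 59.6
```

>>> {"op": "send_rows", "data": {
  "targets": [
    {"gripper":1,"x":0,"y":0,"z":0,"ax":0,"ay":0,"az":0},
    {"gripper":1,"x":0,"y":0,"z":0,"ax":0,"ay":0,"az":0},
    {"gripper":1,"x":0,"y":0,"z":0,"ax":0,"ay":0,"az":0},
    {"gripper":1,"x":0,"y":0,"z":0,"ax":0,"ay":0,"az":0}
  ]
}}

```text
clock: 21.47
position: [629.4, 233.7, 18.9]
ee_rot: [-0.676, 0.737, -0.0, 0.001]
contact_force: [0.0, -0.4, -0.8]
gripper_width: 30.1
grasp_force: 59.6
```

>>> {"op": "send_rows", "data": {
  "targets": [
    {"gripper":1,"x":0,"y":0,"z":0.4,"ax":0,"ay":0,"az":0},
    {"gripper":1,"x":0,"y":0,"z":0.2,"ax":0,"ay":0,"az":0},
    {"gripper":1,"x":0,"y":0,"z":0,"ax":0,"ay":0,"az":0},
    {"gripper":1,"x":0,"y":0,"z":0,"ax":0,"ay":0,"az":0},
    {"gripper":1,"x":0,"y":0,"z":0,"ax":0,"ay":0,"az":0}
  ]
}}

```text
clock: 21.88
position: [628.8, 233.3, 11.8]
ee_rot: [-0.676, 0.737, -0.0, 0.0]
contact_force: [-0.3, 0.6, 2.7]
gripper_width: 30.5
grasp_force: 60.0
```

```bash
python3 - <<'E'
from h import *
plan(628,233.5,11.7,175); print(arm.read_state()['position'],arm.read_state()['contact_force'])
E
```

```text
shift cm [-0.01  0.08  0.01] turn deg [-0.04  0.02  0.09] w 30.5 t 21.88
[628.75758085 233.34812546  11.75737618] [-0.30299807  0.63925181  2.72535489]
```

Contact is at the expected height. Opening partway, then lifting away.

>>> {"op": "send_rows", "data": {
  "targets": [
    {"gripper":-0.3,"x":0,"y":0,"z":0,"ax":0,"ay":0,"az":0},
    {"gripper":-0.3,"x":0,"y":0,"z":0,"ax":0,"ay":0,"az":0},
    {"gripper":-0.3,"x":0,"y":0,"z":0,"ax":0,"ay":0,"az":0},
    {"gripper":-0.3,"x":0,"y":0,"z":0,"ax":0,"ay":0,"az":0}
  ]
}}

```text
clock: 22.22
position: [628.4, 233.1, 11.1]
ee_rot: [-0.676, 0.737, 0.0, -0.0]
contact_force: [1.2, 0.1, 0.1]
gripper_width: 55.4
grasp_force: 0.0
```

>>> {"op": "send_rows", "data": {
  "targets": [
    {"gripper":-0.3,"x":0,"y":0,"z":-2,"ax":0,"ay":0,"az":0},
    {"gripper":-0.3,"x":0,"y":0,"z":-4,"ax":0,"ay":0,"az":0},
    {"gripper":-1,"x":0,"y":0,"z":-4,"ax":0,"ay":0,"az":0},
    {"gripper":-1,"x":0,"y":0,"z":-4,"ax":0,"ay":0,"az":0},
    {"gripper":-1,"x":0,"y":0,"z":0,"ax":0,"ay":0,"az":0}
  ]
}}

```text
clock: 22.63
position: [633.4, 235.1, 161.8]
ee_rot: [-0.677, 0.736, -0.003, 0.009]
contact_force: [1.1, 0.5, 1.8]
gripper_width: 85.0
grasp_force: 0.0
```

>>> {"op": "send_rows", "data": {
  "targets": [
    {"gripper":-1,"x":0,"y":0,"z":0,"ax":0,"ay":0,"az":0},
    {"gripper":-1,"x":0,"y":0,"z":0,"ax":0,"ay":0,"az":0},
    {"gripper":-1,"x":0,"y":0,"z":0,"ax":0,"ay":0,"az":0}
  ]
}}

```text
clock: 22.88
position: [627.5, 232.7, 149.5]
ee_rot: [-0.676, 0.737, 0.001, -0.002]
contact_force: [-0.3, -0.8, -1.0]
gripper_width: 85.4
grasp_force: 0.0
```

```bash
python3 - <<'E'
from h import *
look('w12.png',(629,233),70,((17.5,35),))
save('side','side2.png')
E
```

```text
(17.5, 35) 7391 [627.4 233.1 139.5  70.   85.3]
```

View pics/w12.png

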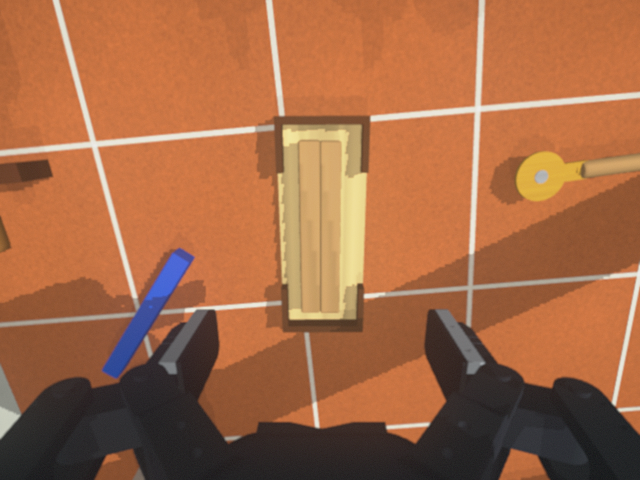

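View pics/side2.png

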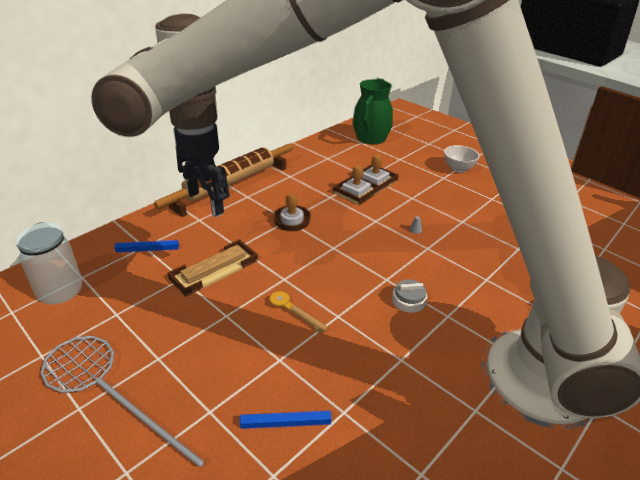

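The sticks lie side by side in the stick tray (wrist 310,225 and 331,225). In the side picture all three stamps stand in their places, and the wheel (295,310) and nozzle (416,224) have not moved.

```bash
python3 -c "
from bench import arm; print(arm.job_done())"
```

```text
the job is handed in; nothing more can be done
None
```

The job is handed in: both square stamps are in the bays, the round stamp is in the dish, the two sticks were moved in one grasp into their tray, and the pastry wheel and nozzle are where they were.

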